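# Aim the inspection camera at the sample tube's window

### The job

Roll the white sample tube along its mat, without lifting it off, until its long dark window faces straight up. Swivel and tilt the inspection camera (it has a handle at its rear) so that it looks straight at the middle of that window, and leave tube and camera at rest like that, the tube still on its mat. Leave the glassware, the mortar and the other small things where they stand.

Things in the scene. Friction and masses are not known exactly. Their poses are not given: they have to be found in the camera images.
- tube: loose white plastic sample tube: round bar, domed ends, 50 mm diameter, 130 mm long (straight part 80 mm), two thin aluminium bands, 180 g, lying on the mat. Origin in its middle on its axis, 28 mm above the bench; y runs along it, z points from its axis to the window. At the start the window faces sideways, about 1.15 rad from straight up. Rolling it 25 mm turns it 1 rad
- window (a point): middle of the tube's window, on the tube's surface 25 mm from its axis; the window is a flush dark pane 14 mm wide and 60 mm long in a thin aluminium frame, along the tube; same axes as the tube
- mat: dark rubber bench mat, fixed, 180 (its x) by 170 (its y) by 3 mm thick; origin at the centre of its underside
- pivot (a point): on the camera stand (fixed: round grey foot 110 mm in diameter, post 28 mm thick): the point 190 mm above the bench where the swivel axis (vertical) and the tilt axis (level) cross; its frame turns with the stand's foot, not with the camera
- swivel (a joint): swivel of the camera's fork about the vertical through the pivot, rad: at 0 the camera looks along -x of the stand's frame (point pivot), growing counter-clockwise seen from above (pi/2: it looks along the stand's -y); range -0.8 to 2.8; a stiff joint (0.2 N m) that stays where it is left
- tilt (a joint): tilt of the camera about the level axis through the pivot, rad: 0 looks level, positive looks down (the rear handle rises); range -0.4 to 0.85; a stiff joint (0.18 N m) that stays where it is left
- lens (a point): middle of the camera's front glass, 94 mm ahead of the pivot. The camera is a white barrel, 44 mm diameter, with a black hood (52 mm diameter) at the front, in an aluminium fork 80 mm wide; the barrel's axis runs through the pivot. Axes of the camera: it looks along its -x, y is the tilt axis, z its upper side
- handle (a point): grip point of the camera's rear handle, 117 mm behind the pivot on the barrel's axis: straight round rubber grip 16 mm in diameter, from 82 to 152 mm behind the pivot, pointing straight backwards (a thin steel rod joins it to the barrel's rear end, 55 mm behind the pivot); axes as point lens
- vial: bystander: small glass vial, 28 mm diameter, 50 mm tall, between mat and stand; origin under its centre
- beaker: bystander: glass beaker, 68 mm diameter, 90 mm tall; origin under its centre
- mortar: bystander: white ceramic bowl, 100 mm diameter, 55 mm tall; origin under its centre
- pestle: bystander: white ceramic pestle lying on the bench, 136 mm long, 26 mm thick at its ends; origin under its middle, x along it
- jar: bystander: brown glass jar, 60 mm diameter, 70 mm tall; origin under its centre
- bottle: bystander: white bottle, 66 mm diameter, 170 mm tall; origin under its centre
- spatula: bystander: steel spatula lying flat on the bench, 180 mm long; origin under its middle, x along it

How it is judged (in metres and radians):
At the end, for the whole second after the job is handed in: The tube lies at rest on its mat with its window within 0.25 rad of straight up; the camera is at rest and its looking axis passes within 25 mm of the middle of the window, both sideways and in height as the camera sees it (angle between tube's own z axis and vertical below 0.25 rad and x of tube in the frame of mat between -0.09 and 0.09 m and y of tube in the frame of mat between -0.085 and 0.085 m and height (world z) of tube below 0.034 m and x of window in the frame of lens below 0 m and y of window in the frame of lens between -0.025 and 0.025 m and z of window in the frame of lens between -0.025 and 0.025 m and velocity of joint swivel between -0.05 and 0.05 rad/s and velocity of joint tilt between -0.05 and 0.05 rad/s and linear speed of tube below 0.02 m/s and angular speed of tube below 0.3 rad/s); the robot touches nothing.
It fails at once if the tube is lifted more than 20 mm off its mat (height (world z) of tube above 0.048 m).
It fails at once if the vial, beaker, mortar, pestle, jar, bottle or spatula is moved by more than 30 mm (distance of any of vial, beaker, mortar, pestle, jar, bottle, spatula from where it was at the start of the episode above 0.03 m).
It also fails if it takes over 64 s, if anything falls off the work surface, if the arm or the gripper's body presses on something with over 40 N, if the wrist force passes 120 N, or if a joint passes its speed limit or range.

### The arm

A 7-joint arm with a two-finger parallel gripper is mounted at the origin on the work surface. World frame = base frame: x ahead of the robot, y to its left, z up, the work surface at z = 0. Lengths are in mm, angles in rad, forces in N, time in s.
With the tool pointing down it reaches from about 400 to 875 mm from the base axis. Payload 4.4 kg.
Tool frame: the origin (TCP) lies midway between the tips of the shut fingers; the grasp point (between the pads) lies 19 mm behind it; z points along the fingers, y is the line along which they close (so a half turn about z gives the same grasp; the last joint's range is limited). The gripper opens to 85 mm and grips with 20 to 120 N. Pads are 22 mm wide; open, the fingers measure 114 mm over their backs; the gripper's body (76 mm by 85 mm) begins 54 mm behind the grasp point. The pads swing forward as they close: fully open they stand 13 mm farther back than shut.
Start: joints at [1.264, 0.628, 0.038, 1.517, -0.027, 0.996, -0.02], TCP at [155.039, -631.253, 231.313] pointing down, gripper open.
Joint ranges: [-3.06, 3.06], [-0.37, 2.12], [-1.25, 1.32], [0.18, 2.47], [-1.1, 4.24], [0.23, 1.98], [-2.94, 2.94]. Speed limits (rad/s): [2.57, 2.57, 3.14, 3.14, 3.14, 3.14, 3.14].

### API

Orientations are given as [roll, pitch, yaw] about the fixed x, y, z axes, in that order (R = Rz(yaw) Ry(pitch) Rx(roll)).
In Python, from cell import ctrl gives the robot as it stands.
- The arm moves only by the shell command python3 -m crank 'ROWS' [OPENING]. ROWS is JSON, a list that holds one entry, the list of rows, each a list of 4 numbers: the shift along the tool's x, y, z normalised to -1 to 1, where 1 is 2.5 cm, then the turn about the tool's z normalised to -1 to 1, where 1 is 0.08 rad. In form: [[[dx, dy, dz, turn], ...]]. A call has 1 to 12 rows; each row shifts and turns the commanded pose from where the row before left it, along the tool's axes as they then stand; what a row does not reach is not made up. A row lasts 1/12 s, in which the tool goes at most 41.7 mm and 7.16 degrees, less where a joint would pass 70% of its speed; a pose out of reach is approached as far as the arm can. A call with a number of a shift or a turn outside -1 to 1 is refused whole. A call with a gripper value outside its range is refused whole. OPENING is the closure, from -1 (fully open) to 1 (shut), set as the call begins (- or left out, the last holds). The fingers move at their own pace and stop on an object; the grip force is fixed at half the most. Time passes only in rows, so rows that do not move let the fingers close. It gives the time, the measured TCP pose, the force, the opening and the grip force at its end, in the units of the state.
- ctrl.read_state(): the state, without advancing time (a new reading comes with each control period).
- ctrl.get_image(name): name is "scene" or "top"; returns a dict with "img" (400x640x3 uint8, red, green, blue), "intrinsics" (3x3 intrinsics, pixels), "extrinsics" (4x4, takes a point from camera to world coordinates). Camera axes: x right, y up, looking along -z (the intrinsics and any distortion apply to the point x, -y, -z); pixel columns grow to the right and rows downward; lengths in mm; the calibration is good to about 2 mm. A picture is of the moment at which its call begins. There is no depth.
- ctrl.finish_job(): hands the job in; it is judged then, once.
Trained networks look in the newest picture that a camera, given by its name, has taken for a name from the list of things; names that differ only in an ending like _2 or _b are one class to them, and where a whole thing is asked for, a point or a joint stands for the part that bears it (a point fixed in the world has none). Each returns a list of dicts, best first, with "confidence" (0 to 1); they miss things now and then, are a little off and sometimes report something else, mostly with a low value. They report only what shows in the picture. A call takes as long as a camera call.
- ctrl.find_in(camera, target): "position" ([row, column] in pixels, amid what is visible of it).
- ctrl.trace(camera, target): "mask" (400x640 bool, what is visible of it) and "position" ([row, column] in pixels, amid what is visible of it).
- ctrl.place_of(camera, target): "position" ([row, column] in pixels: a listed point, or the origin of a listed thing).
The state is a dict: "clock": time; "qpos": joint angles; "qd": joint speeds; "tau": joint torques, N m; "eef_pos": TCP position; "tool_rot": TCP orientation; "force": force on the tool from outside, world axes, zero at the start; "torque": the same for the moment, N m; "width": finger opening in mm; "gripper_force": force on a finger pad.
Only numpy, scipy, OpenCV 4.12 (cv2) and the standard library are available. Lean on these libraries where they do the work, as an engineer would, in place of code of your own. Each camera call takes 0.05 s, during which the arm holds its last target. There are 200 camera calls.

## Working session

There is one attempt and no reset: what is moved stays moved. The work goes in short steps, Python scripts to look and compute and a shell command to move; the robot and the scene stay as the last step left them, time stands still between calls to the robot, and variables do not carry over. Pictures are saved under pics/ and viewed, at most 10 in all, crops included, and the job is handed in when it is done.

```bash
mkdir -p pics; ls; cat > h.py <<'E'
import numpy as np, cv2
from cell import ctrl
def ray(cam,p):
    K=np.array(cam['intrinsics'],float);T=np.array(cam['extrinsics'],float)
    d=np.linalg.inv(K)@[p[1],p[0],1]; d=T[:3,:3]@[d[0],-d[1],-d[2]]
    return T[:3,3],d/np.linalg.norm(d)
def onz(cam,p,z):
    o,d=ray(cam,p); return o+d*(z-o[2])/d[2]
def tri(c1,p1,c2,p2):
    o1,d1=ray(c1,p1);o2,d2=ray(c2,p2)
    s=np.linalg.lstsq(np.c_[d1,-d2],o2-o1,rcond=None)[0]
    a=o1+d1*s[0];b=o2+d2*s[1]; return (a+b)/2,np.linalg.norm(a-b)
def proj(cam,P):
    K=np.array(cam['intrinsics'],float);T=np.array(cam['extrinsics'],float)
    c=T[:3,:3].T@(np.array(P,float)-T[:3,3]); q=K@[c[0],-c[1],-c[2]]; return q[[1,0]]/q[2]
E
python3 - <<'E'
from h import *
np.set_printoptions(precision=1,suppress=True)
C={n:ctrl.get_image(n) for n in('scene','top')}
for n in C: cv2.imwrite(f'pics/{n}0.png',cv2.cvtColor(C[n]['img'],cv2.COLOR_RGB2BGR)); print(n,np.array(C[n]['extrinsics'])[:3,3], [k for k in C[n]])
for t in 'tube window mat pivot lens handle vial beaker mortar pestle jar bottle spatula'.split():
    r={n:ctrl.place_of(n,t) for n in C}
    o=[t]
    for n in C:
        o.append([(np.array(x['position']).round(1).tolist(),round(x['confidence'],2)) for x in r[n][:2]])
    z={'tube':28,'window':38,'pivot':190,'lens':190,'handle':190}.get(t,0)
    for n in C:
        if r[n]: o.append(onz(C[n],r[n][0]['position'],z))
    if r['top'] and r['scene']: o.append(tri(C['scene'],r['scene'][0]['position'],C['top'],r['top'][0]['position']))
    print(*o)
print(ctrl.read_state())
E
```

```text
pics
scene [941.7 749.2 751.2] ['img', 'intrinsics', 'extrinsics']
top [ 382.7   28.  1208.5] ['img', 'intrinsics', 'extrinsics']
tube [([204.3, 328.7], 0.68), ([285.8, 316.2], 0.25)] [([215.1, 353.9], 0.88), ([165.1, 269.2], 0.22)] [ 501. -109.   28.] [ 513.  -104.9   28. ] (array([ 508.9, -101.8,   36.4]), np.float64(7.528524963693342))
window [([171.3, 245.9], 0.72), ([204.0, 317.3], 0.69)] [([209.3, 355.6], 0.87), ([221.3, 432.9], 0.58)] [ 669.2 -357.5   38. ] [ 528.3 -108.4   38. ] (array([ 616.5, -133.1,  143.6]), np.float64(213.24381858201951))
mat [([211.1, 336.6], 0.94)] [([224.6, 345.6], 0.88)] [ 477.4 -103.2    0. ] [488.1 -84.3   0. ] (array([487.3, -83.2,  17.1]), np.float64(1.680842383183985))
pivot [([241.1, 399.4], 0.79)] [([201.4, 212.7], 0.85)] [524.1 250.9 190. ] [520.7 256.1 190. ] (array([522.8, 253.9, 191.5]), np.float64(5.900336481297319))
lens [([222.8, 433.4], 0.7), ([266.1, 352.8], 0.53)] [([237.6, 218.9], 0.93)] [425.4 231.9 190. ] [433.9 236.3 190. ] (array([432.2, 236.3, 195.8]), np.float64(3.5229701539177323))
handle [([267.3, 354.7], 0.84)] [([154.3, 20
[... 855 characters left out ...]
], 0.48)] [ 658.  -393.4    0. ] [ 666.4 -404.9    0. ] (array([ 661.4, -402.3,   -2. ]), np.float64(11.962160338939244))
spatula [([379.8, 424.8], 0.84), ([202.8, 317.4], 0.52)] [([189.1, 163.3], 0.63)] [561.  435.1   0. ] [578.9 441.9   0. ] (array([572.9, 439.3,  16.5]), np.float64(8.893260052152744))
{'clock': 1.4, 'qpos': array([ 1.3,  0.6,  0. ,  1.5, -0. ,  1. , -0. ]), 'qd': array([-0.,  0., -0., -0.,  0., -0.,  0.]), 'tau': array([  0. , -56.3,   1.2, -19.4,   0. ,   0. ,   0. ]), 'eef_pos': array([ 155. , -631.2,  231.3]), 'tool_rot': array([-3.1, -0. ,  0.2]), 'force': array([ 0. , -0.5, -0.3]), 'torque': array([ 0. , -0.1, -0. ]), 'gripper_force': 0.0, 'width': 85.50217880632906}
```

View pics/scene0.png

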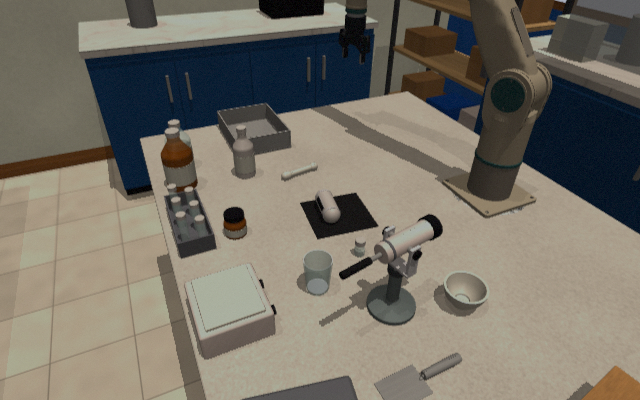

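View pics/top0.png

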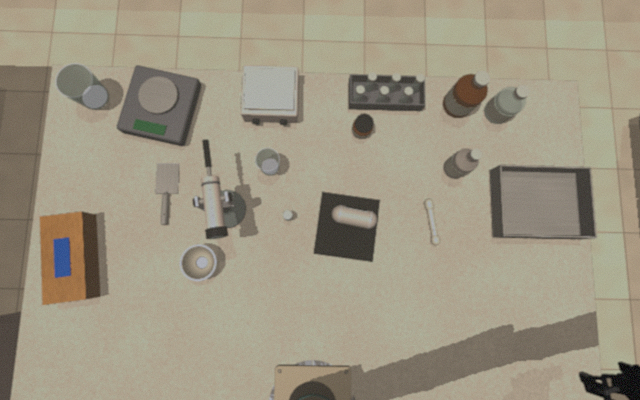

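```bash
python3 - <<'E'
from h import *
import math
from cell import ctrl
C=ctrl.get_image('top'); S=ctrl.get_image('scene')
for t,z in (('tube',28),('mat',3),('window',45)):
  for n,c in (('top',C),('scene',S)):
    for r in ctrl.trace(n,t)[:1]:
        m=r['mask'].astype(np.uint8)
        b=cv2.boxPoints(cv2.minAreaRect(cv2.findNonZero(m)))
        print(t,n,r['confidence'],m.sum(),[onz(c,(y,x),z).round(0)[:2].tolist() for x,y in b])
print(ctrl.read_state()['tool_rot'])
E
```

```text
tube top 0.91 765 [[496.0, -39.0], [547.0, -48.0], [525.0, -176.0], [474.0, -165.0]]
tube scene 0.59 545 [[526.0, -172.0], [464.0, -191.0], [491.0, -39.0], [546.0, -26.0]]
mat scene 0.92 1854 [[559.0, -181.0], [332.0, -164.0], [407.0, 9.0], [606.0, -15.0]]
window top 0.68 787 [[495.0, -37.0], [547.0, -48.0], [523.0, -174.0], [471.0, -162.0]]
window scene 0.83 561 [[535.0, -153.0], [477.0, -170.0], [503.0, -20.0], [555.0, -8.0]]
[ 3.14158996e+00 -3.13256185e-05  2.40764623e-01]
```

```bash
python3 - <<'E'
import cv2,numpy as np
a=cv2.imread('pics/scene0.png')[175:245,280:400];b=cv2.imread('pics/top0.png')[180:270,300:400]
cv2.imwrite('pics/crop0.png',np.hstack([cv2.resize(a,(430,400),interpolation=2),cv2.resize(b,(360,400),interpolation=2)]))
E
```

```text
(no output)
```

View pics/crop0.png

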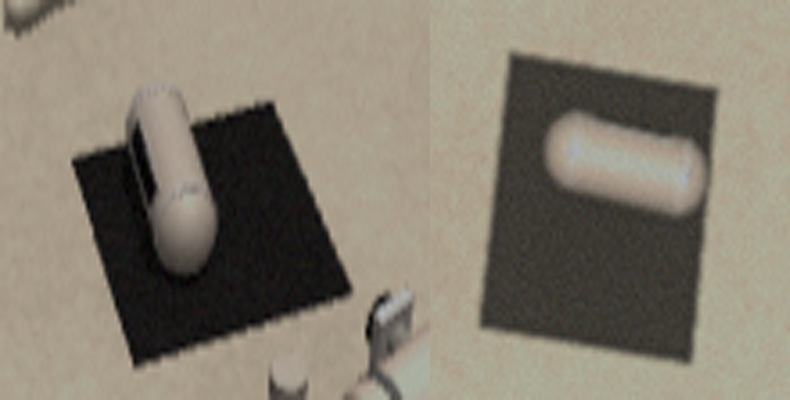

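The dark window is on the tube's +x side (scene crop, at 142,160), so the tube must roll toward -x by about 29 mm. I'll straddle it with the fingers to do this.

```bash
cat >> h.py <<'E'
def go(P,yaw=None):
    s=ctrl.read_state(); y=s['tool_rot'][2]
    # remaining shift in tool axes (tool pointing down), units of 25 mm, and turn units
    y2=y if yaw is None else yaw
    d=np.array(P)-s['eef_pos']
    for a in (y,y2):
        c,n=np.cos(a),np.sin(a); print('yaw %.3f shift units'%a,np.round([(d[0]*c+d[1]*n)/25,(d[0]*n-d[1]*c)/25,-d[2]/25],2))
    print('turn units',round(-(y2-y)/.08,2),'pos',s['eef_pos'].round(1),'t',s['clock'],'w',s['width'],'F',s['force'].round(1),'q',s['qpos'].round(2))
E
python3 -m crank '[[[1,-0.15,0,-1],[1,-0.15,0,-1],[1,-0.15,0,-1],[1,-0.15,0,-1],[1,-0.15,0,-1],[1,-0.15,0,-1],[1,-0.15,0,-1],[1,-0.15,0,-1],[1,-0.15,0,-1],[1,-0.15,0,-1],[1,-0.15,0,-1],[1,-0.15,0,-1]]]' -1
python3 -c "
from h import *
go([510,-107,100],1.40)"
```

```text
clock: 2.8
eef_pos: [353.0, -414.9, 231.5]
tool_rot: [3.141, 0.0, 1.205]
force: [1.2, -0.7, 0.1]
width: 85.3
gripper_force: 0.0
yaw 1.205 shift units [13.75  1.46  5.26]
yaw 1.400 shift units [13.2   4.09  5.26]
turn units -2.44 pos [ 353.  -414.9  231.5] t 2.8 w 85.30944324514866 F [ 1.2 -0.7  0.1] q [ 0.98  0.48 -0.24  1.81  0.15  0.86  0.3 ]
```

```bash
python3 -m crank '[[[1,0.3,0,-0.5],[1,0.3,0,-0.5],[1,0.3,0,-0.5],[1,0.3,0,-0.5],[1,0.3,0,-0.45],[1,0.3,0,0],[1,0.3,0,0],[1,0.3,0,0],[1,0.3,0,0],[1,0.3,0,0],[1,0.3,0,0],[1,0.3,0,0]]]'
python3 -m crank '[[[0.5,0,0.5,0],[0.5,0,1,0],[0.2,0,1,0],[0,0,1,0],[0,0,0,0]]]'
python3 - <<'E'
from h import *
go([510,-107,100],1.40)
C=ctrl.get_image('top');S=ctrl.get_image('scene')
for n,c in (('top',C),('scene',S)):
    r=ctrl.trace(n,'tube')
    if r:
        p=cv2.findNonZero(r[0]['mask'].astype(np.uint8));b=cv2.minAreaRect(p)
        print(n,r[0]['confidence'],b,onz(c,b[0][::-1],28))
    r=ctrl.place_of(n,'tube'); print(r[:1], onz(c,r[0]['position'],28) if r else '')
a=cv2.resize(S['img'][120:250,240:420],(800,578),interpolation=2)
cv2.imwrite('pics/s1.png',a[:,:,::-1])
E
```

```text
clock: 3.8
eef_pos: [506.2, -142.7, 231.5]
tool_rot: [3.141, 0.0, 1.397]
force: [0.8, -0.4, 0.5]
width: 85.4
gripper_force: 0.0
clock: 4.22
eef_pos: [508.0, -113.3, 140.2]
tool_rot: [-3.134, -0.0, 1.398]
force: [-0.4, 0.3, -0.1]
width: 85.6
gripper_force: 0.0
yaw 1.398 shift units [0.26 0.04 1.61]
yaw 1.400 shift units [0.26 0.04 1.61]
turn units -0.02 pos [ 508.  -113.3  140.2] t 4.2167 w 85.63218402754138 F [-0.4  0.3 -0.1] q [ 0.35  0.59 -0.27  1.95  0.25  0.64 -0.26]
top 0.62 ((344.8269348144531, 213.86538696289062), (25.49509620666504, 18.631032943725586), 11.309932708740234) [515.87590066 -79.24224643  28.        ]
[{'position': [215.2, 351.1], 'confidence': 0.77}] [512.49661919 -96.97128377  28.        ]
scene 0.96 ((327.0824890136719, 205.68557739257812), (35.43558120727539, 18.276229858398438), 66.03751373291016) [ 508.15454724 -104.92152285   28.        ]
[{'position': [203.2, 329.4], 'confidence': 0.77}] [ 496.8851408  -112.89302549   28.        ]
```

View pics/s1.png

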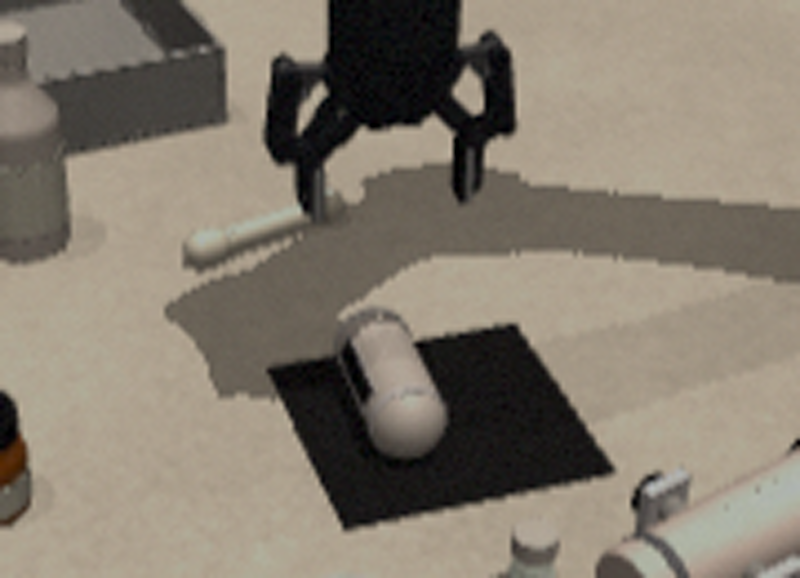

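The fingers sit above the tube, which is unchanged at about (390,385) with its window on the left. I'll straddle it and close to just over the tube's diameter.

```bash
python3 -m crank '[[[0.2,0,1,0],[0,0,1,0],[0,0,1,0],[0,0,1,0],[0,0,0.7,0],[0,0,0.4,0],[0,0,0.1,0],[0,0,0,0],[0,0,0,0]]]'
python3 -m crank '[[[0,0,0,0],[0,0,0,0],[0,0,0,0],[0,0,0,0],[0,0,0,0],[0,0,0,0]]]' -0.36
```

```text
clock: 5.27
eef_pos: [512.8, -109.5, 14.9]
tool_rot: [3.14, -0.0, 1.397]
force: [-0.5, -0.3, -0.1]
width: 85.4
gripper_force: 0.0
clock: 5.77
eef_pos: [511.8, -109.3, 14.0]
tool_rot: [3.141, -0.0, 1.397]
force: [-0.5, -0.3, 0.2]
width: 58.4
gripper_force: 0.0
```

```bash
python3 -m crank '[[[0,-0.1,0,0],[0,-0.1,0,0],[0,-0.1,0,0],[0,-0.1,0,0],[0,-0.1,0,0],[0,-0.1,0,0],[0,-0.1,0,0],[0,-0.1,0,0],[0,-0.1,0,0],[0,-0.1,0,0],[0,-0.05,0,0],[0,-0.05,0,0]]]'
python3 -m crank '[[[0,-0.02,0,0],[0,0,0,0],[0,0,0,0],[0,0,0,0]]]'
python3 - <<'E'
from h import *
S=ctrl.get_image('scene')
a=cv2.resize(S['img'][160:250,270:395],(800,576),interpolation=2)
cv2.imwrite('pics/s2.png',a[:,:,::-1])
E
```

```text
clock: 6.77
eef_pos: [484.5, -104.5, 13.8]
tool_rot: [-3.142, -0.0, 1.397]
force: [0.3, 0.3, -0.1]
width: 58.3
gripper_force: 0.0
clock: 7.1
eef_pos: [484.3, -104.4, 13.9]
tool_rot: [3.141, -0.0, 1.397]
force: [0.3, -0.1, -0.7]
width: 58.1
gripper_force: 0.0
```

View pics/s2.png

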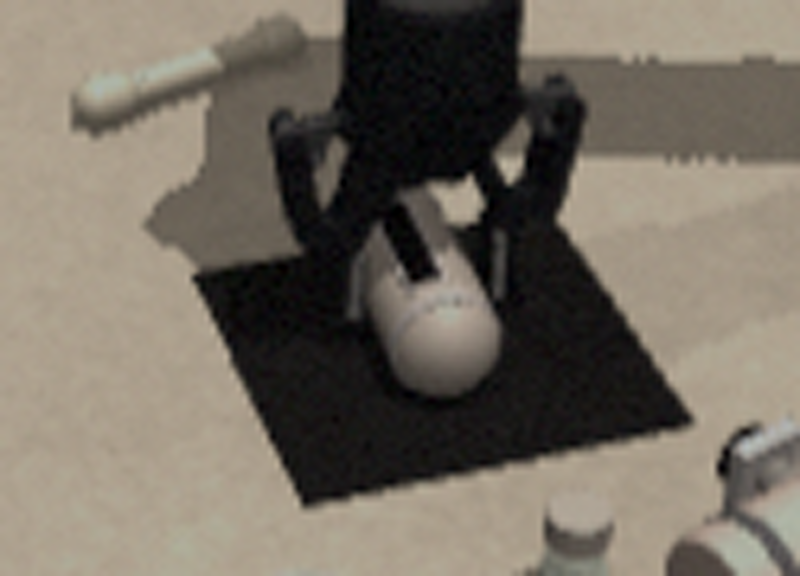

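The tube has rolled and its window (412,242 in the crop) is now near the top. Next I'll estimate the remaining angle.

```bash
python3 - <<'E'
from h import *
S=ctrl.get_image('scene'); a=-.174
u=np.array([np.cos(a),np.sin(a),0]);v=np.array([-np.sin(a),np.cos(a),0]);z=np.array([0,0,1.])
img=S['img'].astype(int).sum(2)
for r in range(192,206,2): print(r,img[r,322:352])
def colat(P0,P1,row):
    p,q=proj(S,P0),proj(S,P1); t=(row-p[0])/(q[0]-p[0]); return p[1]+t*(q[1]-p[1])
o=np.array(S['extrinsics'])[:3,3]
for c in (484,488,492):
    C=np.array([c,-103,28])
    out=[]
    ph=np.linspace(-2,2,400)
    cols=[colat(C+25*(np.sin(p)*u+np.cos(p)*z)-30*v,C+25*(np.sin(p)*u+np.cos(p)*z)+30*v,200) for p in ph]
    print(c,'sil',min(cols),max(cols),'th:col',[(t,round(colat(C+25*(np.sin(t)*u+np.cos(t)*z)-30*v,C+25*(np.sin(t)*u+np.cos(t)*z)+30*v,200),1)) for t in (0,.15,.3,.45,.6)])
print('w ends',[proj(S,np.array([488,-103,28])+25*(np.sin(.3)*u+np.cos(.3)*z)+k*v).round(1) for k in(-30,0,30)])
E
```

```text
192 [ 39  38  27  40  44  57  32  44  21  29  32 123 277 248 250 236 238 440
 479 478 480 484 438 285  22  34  19  40  28  18]
194 [ 47  49  60  29  49  37  81 113  32   6  24  40 126 273 254 248 242 312
 404 409 404 379 279  38  54  33  41  44  29  31]
196 [ 54  52  44  38  29  72 230 260  86  31   3   0   7 120 273 252 240 235
 181  86  70  64  47   6  31 142 149  46  37  67]
198 [ 21  56  62  21  68 209 232 241 264  91  32   8  13  33 137 266 254 249
 322 184  95  57  25  14  32 138 185  86  18  70]
200 [ 34  45  56 145 222 175 238 241 242 256  98  42  31  44  50 216 456 449
 434 403 301  96  35  34  22 150 208  39  41  73]
202 [ 34  39  91 205 172 160 225 238 285 295 411 167  49  50  37  67 214 474
 449 431 414 369  83  15  41 176 195  33  33  56]
204 [ 23  43  99 215 167 157 237 309 362 376 306 296 253 308 365 412 455 484
 457 479 442 427 372 108  43 189 165  44  25  55]
484 sil 323.4937280602073 342.681842662275 th:col [(0, np.float64(336.8)), (0.15, np.float64(335.4)), (0.3, np.float64(333.9)), (0.45, np.float64(332.4)), (0.6, np.float64(331.0))]
488 sil 322.1146593265123 341.2706988934321 th:col [(0, np.float64(335.4)), (0.15, np.float64(334.0)), (0.3, np.float64(332.5)), (0.45, np.float64(331.0)), (0.6, np.float64(329.5))]
492 sil 320.73513388211427 339.8592895603619 th:col [(0, np.float64(333.9)), (0.15, np.float64(332.5)), (0.3, np.float64(331.0)), (0.45, np.float64(329.6)), (0.6, np.float64(328.1))]
w ends [array([192. , 328.6]), array([198. , 331.5]), array([204.1, 334.5])]
```

```bash
python3 -m crank '[[[0,-0.05,0,0],[0,-0.05,0,0],[0,-0.05,0,0],[0,-0.05,0,0],[0,-0.02,0,0],[0,-0.02,0,0],[0,0,0,0],[0,0,0,0],[0,0,0,0]]]'
python3 -m crank '[[[0,0,0,0],[0,0,0,0],[0,0,0,0],[0,0,0,0],[0,0,0,0],[0,0,0,0]]]' -1
python3 -m crank '[[[0,0,-0.5,0],[0,0,-1,0],[0,0,-1,0],[0,0,-1,0],[0,0,-1,0],[0,0,-1,0],[1,0,-1,0],[1,0,-1,0],[1,0,-1,0],[1,0,-1,0],[1,0,0,0],[1,0,0,0]]]'
python3 - <<'E'
from h import *
S=ctrl.get_image('scene');T=ctrl.get_image('top')
for n,c in (('scene',S),('top',T)):
    for t,z in(('window',53),('tube',28)):
        r=ctrl.place_of(n,t)
        for x in r[:2]: print(n,t,x,onz(c,x['position'],z).round(1))
cv2.imwrite('pics/s3.png',np.hstack([cv2.resize(S['img'][175:235,300:370],(420,360),interpolation=2),cv2.resize(T['img'][180:270,310:400],(360,360),interpolation=2)])[:,:,::-1])
go([580,270,260],.18)
E
```

```text
clock: 7.95
eef_pos: [478.3, -103.4, 13.8]
tool_rot: [3.141, 0.0, 1.397]
force: [0.2, 0.4, -0.1]
width: 57.8
gripper_force: 0.0
clock: 8.45
eef_pos: [478.3, -103.4, 13.8]
tool_rot: [3.142, -0.0, 1.397]
force: [-0.2, 0.8, 0.4]
width: 85.1
gripper_force: 0.0
clock: 9.45
eef_pos: [505.2, 45.6, 253.2]
tool_rot: [3.138, -0.001, 1.396]
force: [0.4, 0.7, -0.1]
width: 85.5
gripper_force: 0.0
scene window {'position': [196.0, 335.2], 'confidence': 0.91} [ 482.1 -107.2   53. ]
scene tube {'position': [199.0, 337.0], 'confidence': 0.97} [ 467.6 -122.3   28. ]
top window {'position': [228.0, 352.0], 'confidence': 0.75} [474.5 -97.   53. ]
top tube {'position': [223.4, 350.1], 'confidence': 0.73} [489.3 -94.3  28. ]
yaw 1.395 shift units [ 9.47  1.42 -0.36]
yaw 0.180 shift units [ 4.62 -8.38 -0.36]
turn units 15.19 pos [503.8  43.1 251. ] t 9.75 w 85.381684780622 F [-0.1 -0.3 -0.3] q [ 0.11  0.42 -0.36  1.88  0.19  0.88 -0.51]
```

View pics/s3.png

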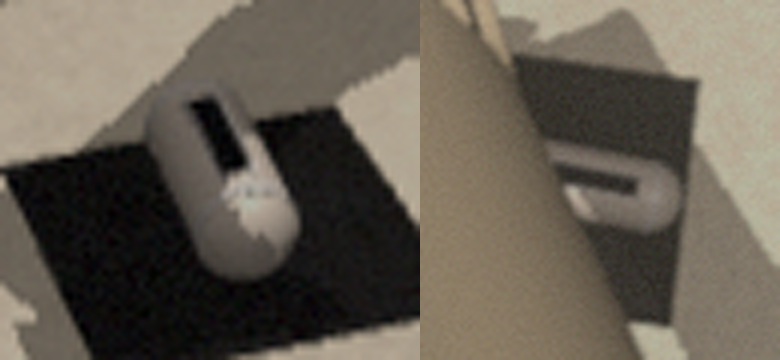

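```bash
python3 -m crank '[[[0.3,0.8,0,1],[0.3,0.8,0,1],[0.3,0.8,0,1],[0.4,0.7,0,1],[0.5,0.5,0,1],[0.6,0.3,0,1],[0.7,0,0,1],[0.7,-0.3,0,1],[0.5,-0.6,0,1],[0.3,-0.8,0,1],[0.2,-0.9,0,1],[0.1,-0.9,0,1]]]'
python3 - <<'E'
from h import *
go([638.7,274.5,245],.18)
S=ctrl.get_image('scene');T=ctrl.get_image('top')
for t in ('handle','lens','pivot'):
    r=[ctrl.place_of(n,t) for n in('scene','top')]
    print(t,[[(x['position'],round(x['confidence'],2)) for x in q[:2]] for q in r])
    if all(r): print(tri(S,r[0][0]['position'],T,r[1][0]['position']))
E
```

```text
clock: 10.75
eef_pos: [610.6, 179.6, 250.6]
tool_rot: [3.141, 0.001, 0.43]
force: [0.6, 0.2, -0.0]
width: 85.3
gripper_force: 0.0
yaw 0.430 shift units [ 2.6  -2.98  0.23]
yaw 0.180 shift units [ 1.79 -3.53  0.23]
turn units 3.13 pos [610.6 179.6 250.6] t 10.75 w 85.29142385683008 F [ 0.6  0.2 -0. ] q [-0.28  0.59 -0.08  1.53  0.05  1.02 -1.52]
handle [[([268.1, 354.2], 0.93)], []]
lens [[([225.2, 433.3], 0.8), ([194.7, 335.7], 0.28)], []]
pivot [[([239.1, 402.0], 0.96)], []]
```

```bash
python3 -m crank '[[[0.4,-0.9,0,1],[0.4,-0.9,0,1],[0.5,-0.9,0,1],[0.5,-0.8,0,0.1],[0,0,0,0],[0,0,0,0],[0,0,0,0]]]'
python3 - <<'E'
from h import *
go([638.7,274.5,166],.183)
S=ctrl.get_image('scene')
cv2.imwrite('pics/s4.png',cv2.resize(S['img'][150:330,290:490],(660,594),interpolation=2)[:,:,::-1])
E
```

```text
clock: 11.73
eef_pos: [626.3, 274.9, 251.0]
tool_rot: [3.14, 0.001, 0.187]
force: [-0.9, -0.5, -0.6]
width: 85.6
gripper_force: 0.0
yaw 0.187 shift units [0.48 0.11 3.4 ]
yaw 0.183 shift units [0.48 0.11 3.4 ]
turn units 0.06 pos [626.3 274.9 251. ] t 11.7333 w 85.57639496069434 F [-0.9 -0.5 -0.6] q [-0.45  0.66 -0.01  1.38  0.01  1.09 -1.85]
```

View pics/s4.png

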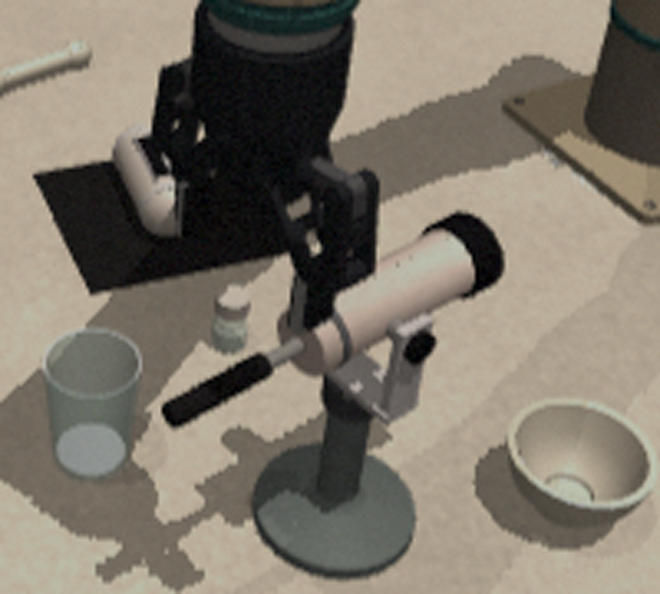

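```bash
python3 - <<'E'
from h import *
S=ctrl.get_image('scene');T=ctrl.get_image('top')
f=lambda c,o,s,P:((proj(c,P)-o)*s).round(0)
for n,P in dict(tcp=(626,275,251),t1=(634,234,264),t2=(618,316,264),handle=(638.7,274.5,187),lens=(432,236,190),piv=(524,253,190),foot=(524,253,0)).items():
    print(n,f(S,np.array([150,290]),3.3,P),proj(T,P).round(0))
cv2.imwrite('pics/t4.png',cv2.resize(T['img'][100:300,140:360],(660,600),interpolation=2)[:,:,::-1])
E
```

```text
tcp [295. 243.] [153. 201.]
t1 [237. 195.] [148. 218.]
t2 [321. 297.] [154. 182.]
handle [386. 214.] [154. 208.]
lens [247. 469.] [238. 219.]
piv [303. 363.] [200. 214.]
foot [510. 328.] [210. 228.]
```

View pics/t4.png

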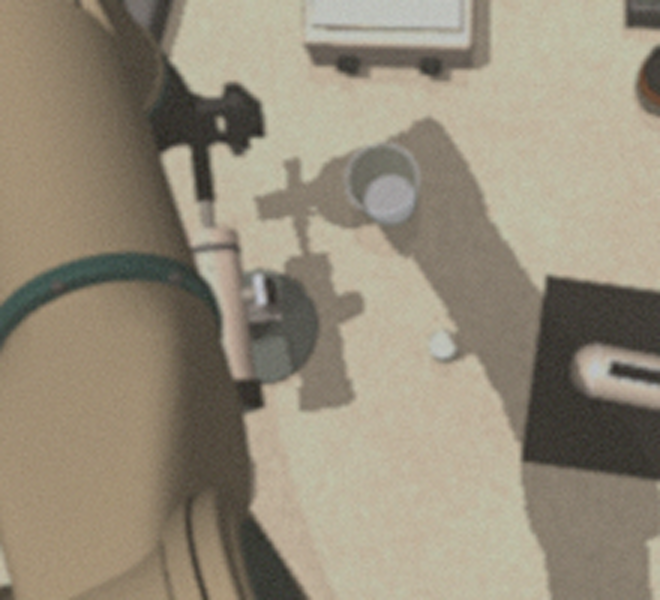

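The gripper is aligned over the black handle (scene crop 215,390; top crop 203,175). The projected fingertips match the picture, so I'll descend and grip.

```bash
python3 -m crank '[[[0.25,0.05,0.7,0],[0.25,0.05,0.7,0],[0,0,0.7,0],[0,0,0.7,0],[0,0,0.5,0],[0,0,0.1,0],[0,0,0,0],[0,0,0,0]]]'
python3 -m crank '[[[0,0,0,0],[0,0,0,0],[0,0,0,0],[0,0,0,0],[0,0,0,0],[0,0,0,0],[0,0,0,0],[0,0,0,0],[0,0,0,0],[0,0,0,0]]]' 1
python3 -c "
from h import *
go([638.7,274.5,166],.183)"
```

```text
clock: 12.55
eef_pos: [639.3, 276.8, 167.3]
tool_rot: [-3.141, -0.001, 0.188]
force: [-0.0, -0.1, 0.2]
width: 85.3
gripper_force: 0.0
clock: 13.38
eef_pos: [638.8, 276.9, 166.5]
tool_rot: [-3.142, -0.0, 0.189]
force: [-0.5, 0.9, 1.0]
width: 13.8
gripper_force: 58.4
yaw 0.189 shift units [-0.02  0.09  0.02]
yaw 0.183 shift units [-0.02  0.09  0.02]
turn units 0.07 pos [638.8 276.9 166.5] t 13.3833 w 13.813628950299384 F [-0.5  0.9  1. ] q [-0.44  0.76 -0.01  1.44  0.01  0.94 -1.84]
```

```bash
python3 -m crank '[[[-0.01,-0.14,0,-0.37],[-0.01,-0.28,0,-0.75],[-0.01,-0.28,0,-0.75],[-0.01,-0.28,0,-0.75],[-0.01,-0.28,0,-0.75],[-0.01,-0.28,0,-0.75]]]'
python3 -c "
from h import *
s=ctrl.read_state();d=s['eef_pos'][:2]-[523.8,253.4];print(np.hypot(*d),np.arctan2(d[1],d[0]),s['tool_rot'],s['force'],s['width'])"
```

```text
clock: 13.88
eef_pos: [625.8, 312.5, 166.5]
tool_rot: [3.14, -0.001, 0.522]
force: [0.8, -1.6, 1.5]
width: 14.1
gripper_force: 58.4
117.86249254582758 0.5253091818567862 [ 3.14035763e+00 -9.51230866e-04  5.22076095e-01] [ 0.78025711 -1.58662495  1.53369275] 14.120357598045347
```

```bash
python3 -m crank '[[[-0.01,-0.28,0,-0.75],[-0.01,-0.28,0,-0.75],[-0.01,-0.28,0,-0.75],[-0.01,-0.28,0,-0.75],[-0.01,-0.28,0,-0.75],[-0.01,-0.28,0,-0.75],[-0.01,-0.28,0,-0.75],[-0.01,-0.28,0,-0.75],[-0.01,-0.28,0,-0.75],[-0.01,-0.28,0,-0.75],[-0.01,-0.28,0,-0.75],[-0.01,-0.28,0,-0.75]]]'
python3 -m crank '[[[-0.01,-0.28,0,-0.75],[-0.01,-0.28,0,-0.75],[-0.01,-0.14,0,-0.37],[0,0,0,0],[0,0,0,0]]]'
python3 -c "
from h import *
s=ctrl.read_state();d=s['eef_pos'][:2]-[523.8,253.4];print(np.hypot(*d),np.arctan2(d[1],d[0]),s['tool_rot'],s['force'],s['width'])"
```

```text
clock: 14.88
eef_pos: [562.5, 364.9, 166.5]
tool_rot: [3.139, -0.001, 1.242]
force: [2.6, -0.0, 1.0]
width: 14.1
gripper_force: 58.4
clock: 15.3
eef_pos: [544.7, 369.4, 166.4]
tool_rot: [3.141, -0.001, 1.388]
force: [1.3, 0.2, 0.4]
width: 14.1
gripper_force: 58.8
117.8579837759873 1.392154859294706 [ 3.14115965e+00 -6.44231260e-04  1.38805176e+00] [1.30354516 0.2432881  0.37534845] 14.107752216835335
```

```bash
python3 -m crank '[[[-0.01,-0.28,0,-0.75],[0,0,-0.2,0],[0,0,-0.2,0],[-0.01,0,-0.2,0],[-0.02,0,-0.2,0],[-0.03,0,-0.2,0],[-0.04,0,-0.2,0],[-0.05,0,-0.2,0],[-0.06,0,-0.2,0],[-0.07,0,-0.2,0],[-0.02,0,-0.06,0],[0,0,0,0]]]'
python3 -m crank '[[[0,0,0,0],[0,0,0,0],[0,0,0,0],[0,0,0,0],[0,0,0,0],[0,0,0,0]]]' -1
python3 -m crank '[[[0,0,-0.5,0],[0,0,-1,0],[0,0,-1,0],[0,0,-1,0],[0,0,-1,0],[1,0,-0.5,0],[1,0,0,0],[1,0,0,0],[1,0,0,0],[1,0,0,0],[1,0,0,0],[0,0,0,0]]]'
```

```text
clock: 16.3
eef_pos: [536.6, 361.1, 213.1]
tool_rot: [-3.141, 0.002, 1.447]
force: [-0.5, -4.4, -4.2]
width: 14.4
gripper_force: 58.7
clock: 16.8
eef_pos: [536.6, 363.2, 213.1]
tool_rot: [3.141, -0.001, 1.448]
force: [-1.3, 0.3, 0.1]
width: 84.4
gripper_force: 0.0
clock: 17.8
eef_pos: [552.4, 517.3, 336.1]
tool_rot: [-3.138, -0.003, 1.454]
force: [-2.1, -0.3, -0.7]
width: 85.5
gripper_force: 0.0
```

```bash
python3 -m crank '[[[0,-1,0,0],[0,-1,0,0],[0,-1,0,0],[0,-1,0,0],[0,-1,0,0],[0,-1,0,0],[0,-1,0,0],[0,-1,0,0],[0,-1,0,0],[0,-1,0,0],[0,-1,0,0],[0,-1,0,0]]]'
python3 -m crank '[[[0,0,0,0],[0,0,0,0]]]'
cat > look.py <<'E'
from h import *
np.set_printoptions(precision=1,suppress=True)
S=ctrl.get_image('scene');T=ctrl.get_image('top');P={}
for t,z in(('window',53),('tube',28),('handle',232),('lens',156),('pivot',190),('mat',0)):
    r=[ctrl.place_of(n,t) for n in('scene','top')]
    o=[t]+[(np.round(x[0]['position'],1),round(x[0]['confidence'],2),onz(c,x[0]['position'],z)) for x,c in zip(r,(S,T)) if x]
    if all(r): P[t],e=tri(S,r[0][0]['position'],T,r[1][0]['position']);o+=[P[t],e]
    print(*o)
def miss(l,h,w):
    d=(l-h)/np.linalg.norm(l-h);y=np.cross([0,0,1],-d);y/=np.linalg.norm(y);zz=np.cross(-d,y);return (w-l)@y,(w-l)@zz,np.arcsin(-d[2])
try:print('miss y,z,tilt',miss(P['lens'],P['handle'],P['window']))
except Exception as e:print(e)
cv2.imwrite('pics/l.png',np.hstack([cv2.resize(S['img'][170:310,300:460],(400,350),interpolation=2),cv2.resize(T['img'][140:260,180:380],(400,240),interpolation=2)[:240].repeat(1,0) if 0 else cv2.resize(T['img'][110:285,190:390],(400,350),interpolation=2)])[:,:,::-1])
E
python3 look.py
```

```text
clock: 18.8
eef_pos: [256.2, 547.9, 338.0]
tool_rot: [3.141, -0.0, 1.448]
force: [-0.3, -0.2, 0.8]
width: 85.4
gripper_force: 0.0
clock: 18.97
eef_pos: [255.6, 548.5, 338.4]
tool_rot: [3.141, -0.001, 1.451]
force: [0.7, 0.0, 0.0]
width: 85.4
gripper_force: 0.0
window (array([197. , 335.6]), 0.71, array([ 483.2, -102.4,   53. ])) (array([227. , 352.4]), 0.9, array([477.3, -98.1,  53. ])) [ 480.4 -100.2   52.7] 7.235555328946653
tube (array([203.9, 336.2]), 0.82, array([ 480.5, -102. ,   28. ])) (array([224.3, 350.5]), 0.8, array([486.8, -95.5,  28. ])) [485.5 -94.3  35. ] 1.5846865560761896
handle (array([263.2, 435.8]), 0.65, array([529.4, 362.7, 232. ])) (array([191.8, 164.1]), 0.74, array([534.9, 360.1, 232. ])) [532.6 361.8 233. ] 5.7990980838419
lens (array([227. , 378.4]), 0.97, array([515.2, 162.5, 156. ])) (array([213.8, 290.6]), 0.67, array([498.6,  68.3, 156. ])) [487.4  85.1  93.6] 46.09779016436761
pivot (array([241.6, 399.5]), 0.95, array([524.8, 252.2, 190. ])) (array([199. , 211.6]), 0.69, array([526.5, 259.1, 190. ])) [527.  257.2 194.6] 2.9059830288735733
mat (array([214. , 338.3]), 0.67, array([479.1, -89. ,   0. ])) (array([227. , 348.4]), 0.94, array([481.4, -92.4,   0. ])) [479.9 -91.4  -1. ] 3.834264581833326
miss y,z,tilt (np.float64(-22.997425607845095), np.float64(45.33983281201544), np.float64(0.46150137828526855))
```

View pics/l.png

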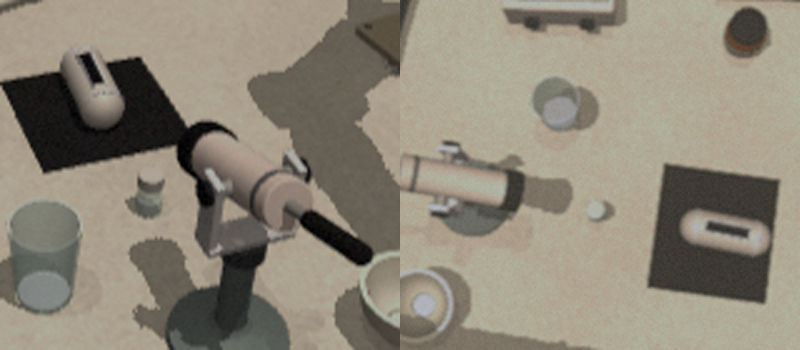

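```bash
python3 - <<'E'
from h import *
S=ctrl.get_image('scene');T=ctrl.get_image('top')
pv=np.array([523.8,253.4,190]);az=1.4547
for n,c,rl in(('scene',S,[197,335.6]),('top',T,[227,352.4])):
    # window blob: dark pixels enclosed in the tube
    m=(c['img'].astype(int).sum(2)<170).astype(np.uint8)
    k,l,st,ce=cv2.connectedComponentsWithStats(m,connectivity=4)
    for i in range(1,k):
        if np.hypot(*(ce[i][::-1]-rl))<8 and 5<st[i][4]<300: print(n,'blob',ce[i][::-1].round(1),st[i],onz(c,ce[i][::-1],52.5).round(1))
    r=ctrl.trace(n,'tube')[0]; mm=r['mask'].astype(np.uint8); b=cv2.minAreaRect(cv2.findNonZero(mm)); print('tube rect',np.round(b[0][::-1],1),onz(c,b[0][::-1],28).round(1))
    for t in(.3,.364,.43):
        d=np.array([-np.cos(az)*np.cos(t),-np.sin(az)*np.cos(t),-np.sin(t)])
        print(n,t,'lens',proj(c,pv+94*d).round(1),'grip end',proj(c,pv-152*d).round(1),'grip',proj(c,pv-117*d).round(1))
    if 1:
        h=ctrl.trace(n,'handle')[:1]
        for x in h:
            M=x['mask']&(c['img'].astype(int).sum(2)<170); p=np.argwhere(M); print('dark in camera',len(p),p.min(0),p.max(0))
cv2.imwrite('pics/w.png',np.hstack([cv2.resize(S['img'][180:220,310:360],(400,320),interpolation=2),cv2.resize(T['img'][205:245,325:375],(400,320),interpolation=2)])[:,:,::-1])
E
```

```text
scene blob [196.9 336.1] [332 191   9  12  48] [ 481.5 -102.8   52.5]
tube rect [204.8 336.4] [481.9 -97.9  28. ]
scene 0.3 lens [225.1 379.8] grip end [277.5 443.7] grip [268.1 432.3]
scene 0.364 lens [227.6 379.9] grip end [272.3 443.7] grip [264.3 432.3]
scene 0.43 lens [230.3 380.1] grip end [266.7 443.5] grip [260.1 432.1]
dark in camera 435 [219 371] [275 448]
top blob [224.5 353.4] [345 222  18   6  32] [ 484.4 -101.    52.5]
tube rect [220.8 432.1] [ 501.8 -326.2   28. ]
top 0.3 lens [206.7 252.1] grip end [188.8 147.5] grip [191.5 163.4]
top 0.364 lens [206.9 251.6] grip end [188.3 147.4] grip [191.1 163.4]
top 0.43 lens [207.1 251. ] grip end [187.8 147.6] grip [190.8 163.6]
dark in camera 138 [187 147] [217 250]
```

View pics/w.png

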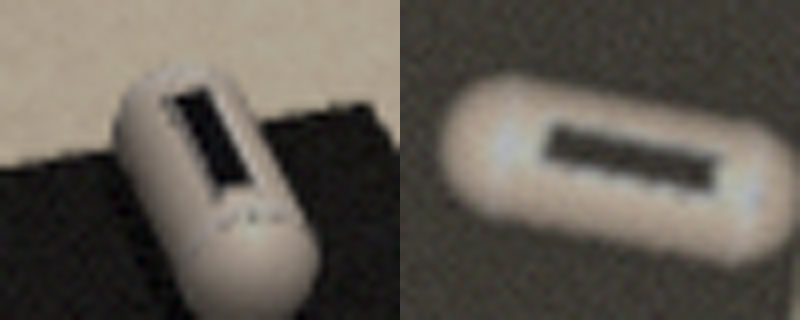

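```bash
python3 -c "
from cell import ctrl
print(ctrl.finish_job())"
```

```text
the job is handed in; nothing more can be done
None
```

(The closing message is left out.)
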